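# Turn the cutting stick end for end in its stand

### The job

The white cutting stick lies in its little two-saddle stand the wrong way round. Lift it clear, turn it end for end and lay it (do not drop it) back in both saddles, level and centred lengthwise, with its blue end now at the blue saddle. Do not disturb the knocking block or the oil bottle that stand close by.

Things in the scene. Friction and masses are not known exactly. Their poses are not given: they have to be found in the camera images.
- stick: white cutting stick, 270 mm long, 10 x 10 mm in section, 30 g, 50 mm at one end painted blue. Origin: mid-length, centre of its underside; y along it towards the BLUE end, z up. It starts in both saddles with the blue end at the grey one. Pinch it across its 10 mm width at mid-length from above. (The shorter, all red stick is not part of the job.)
- stand: stand fixed to the table: 6 mm base plate and two saddles, one BLUE, one grey, 160 mm apart. Origin: on the table under the BLUE saddle's centre; x across, y along the stand, z up; grey saddle at y -160 mm. Flat seats 30 mm up, 29 mm wide, between flared cheeks 48 mm high, each saddle 16 mm along y. Well placed: stick origin at x 0, y -80, z 30 mm here, its y along this y.
- knock_block: knocking block, wood with a black rubber face, 51 x 110 x 50 mm high, loose, 0.4 kg, standing on the table beside the stand, so near that the stick would strike it if turned low. Origin: centre of its underside; long side along y, z up. Leave it alone.
- bottle: small oil bottle with a spout, cream with a green label and red collar, 45 mm across, 138 mm tall, loose, standing on the table on the other side of the stand, so near that the stick would strike it if turned low. Origin: centre of its underside, z up. Leave it alone.
Things that resemble listed ones, but are neither listed nor needed, are in the scene too. What is shaped like the stand but brown or yellow is not meant.

How it is judged:
On the way:
1. the stick is lifted clear of the saddles (its origin 60 mm or more above the table) (z of stick in the frame of stand above 0.06 m), for 0.2 s.
At the end, for the whole second after the job is handed in: The stick lies released and at rest on the seats of both saddles, level within 3.4 degrees, along the stand within 10 degrees, its middle within 20 mm lengthwise and 18 mm sideways of the middle of the stand, its blue end at the blue saddle (x of stick in the frame of stand between -0.018 and 0.018 m and y of stick in the frame of stand between -0.1 and -0.06 m and z of stick in the frame of stand between 0.025 and 0.044 m and angle between stick's own y axis and vertical between 1.511 and 1.631 rad and y of stand in the frame of stick above 0.05 m and angle between the y axis of stick and the y axis of stand, either way round below 0.17 rad and linear speed of stick below 0.02 m/s and contact force between the fingers and stick below 0.1 N); the robot touches nothing.
It fails at once if the knocking block is moved more than 12 mm (distance of knock_block from where it was at the start of the episode above 0.012 m).
It fails at once if the oil bottle is moved more than 12 mm or tipped (distance of bottle from where it was at the start of the episode above 0.012 m or angle between bottle's own z axis and vertical above 0.3 rad).
It fails at once if the stick is dropped (falls free, faster than 0.7 m/s) (contact force between the fingers and stick below 0.1 N and linear speed of stick above 0.7 m/s).
It also fails if it takes over 43 s, if anything falls off the work surface, if the arm or the gripper's body presses on something with over 40 N, if the wrist force passes 120 N, or if a joint passes its speed limit or range.

### The arm

A 7-joint arm with a two-finger parallel gripper is mounted at the origin on the work surface; the furniture and walls round the work are solid. World frame = base frame: x ahead of the robot, y to its left, z up, the work surface at z = 0. Lengths are in m, angles in rad, forces in N, time in s.
With the tool pointing down it reaches from about 0.35 to 0.9 m from the base axis. Payload 8.1 kg.
Tool frame: the origin (TCP) lies between the finger pads; the fingertips stand 11 mm ahead of it and the grasp point (between the pads) lies 8 mm behind it; z points along the fingers, y is the line along which they close (so a half turn about z gives the same grasp; the last joint's range is limited). The gripper opens to 92 mm and grips with 3 to 60 N. Pads are 19 mm wide; open, the fingers measure 130 mm over their backs; the gripper's body (75 mm by 190 mm) begins 47 mm behind the grasp point.
Start: joints at [1.045, 0.434, 0.025, 1.573, -0.012, 1.134, -0.075], TCP at [0.256, -0.57, 0.238] pointing down, gripper open.
Joint ranges: [-2.62, 2.62], [-0.44, 2.09], [-1.27, 1.32], [0.08, 2.57], [-1.32, 4.46], [0.12, 2], [-2.74, 2.74]. Speed limits (rad/s): [2.22, 2.22, 3.01, 3.01, 3.14, 3.14, 3.14].

### API

Orientations are given as a rotation vector (axis times angle).
In Python, from cell import observe, get_image, camera_params, sign_off gives the robot as it stands.
- The arm moves only by the shell command python3 -m pendant 'ROWS' [FORCE]. ROWS is JSON, one flat list of numbers, 7 for each row, row after row: the shift along the tool's x, y, z in m, then the turn, a rotation vector about the tool's x, y, z in rad, then the finger opening in m, from 0 to 0.0918. In form: [dx, dy, dz, rx, ry, rz, jaw, dx, dy, dz, rx, ry, rz, jaw, ...]. A call has 1 to 10 rows; each row shifts and turns the commanded pose from where the row before left it, along the tool's axes as they then stand; what a row does not reach is not made up. A row lasts 1/8 s, in which the tool goes at most 62.5 mm and 10.7 degrees, less where a joint would pass 70% of its speed; a pose out of reach is approached as far as the arm can. A call is refused whole if a number of a shift passes 0.0625 or a number of a turn 0.188, either way. A call with a gripper value outside its range is refused whole. The fingers move at their own pace and stop on an object; FORCE is the grip in N (left out, the last holds). Time passes only in rows, so rows that do not move let the fingers close. It gives the time, the measured TCP pose, the force, the opening and the grip force at its end, in the units of the state.
- observe(): the state, without advancing time (a new reading comes with each control period).
- get_image(name): name is "side" or "top" or "wrist"; returns the picture (400x640x3 uint8, red, green, blue); there is no depth.
- camera_params(name): a dict with "intrinsics" (3x3 intrinsics, pixels), "eye" and "rotation" of the camera in the world; the wrist camera has in their place "T_tool_cam" (4x4, takes a point from camera to tool coordinates, whose origin is the TCP and whose axes are the flange's). Camera axes: x right, y down, z forward; pixel columns grow to the right and rows downward; lengths in m; the calibration is good to about 2 mm. A picture is of the moment at which its call begins: read the wrist's pose just before it. camera_params takes no time and is no camera call.
- sign_off(): hands the job in; it is judged then, once.
The state is a dict: "clock": time; "joints": joint angles; "dq": joint speeds; "joint_efforts": joint torques, N m; "position": TCP position; "ee_rot": TCP orientation; "force": force on the tool from outside, world axes, zero at the start; "ft_torque": the same for the moment, N m; "width": opening from 0.0 (shut) to 1.0 (fully open); "gripper_force": force on a finger pad.
Only numpy, scipy, OpenCV 4.12 (cv2) and the standard library are available. Lean on these libraries where they do the work, as an engineer would, in place of code of your own. Each camera call takes 0.05 s, during which the arm holds its last target. There are 200 camera calls.

## Working session

There is one attempt and no reset: what is moved stays moved. The work goes in short steps, Python scripts to look and compute and a shell command to move; the robot and the scene stay as the last step left them, time stands still between calls to the robot, and variables do not carry over. Pictures are saved under pics/ and viewed, at most 10 in all, crops included, and the job is handed in when it is done.

```bash
ls; mkdir -p pics; python3 - <<'E'
from cell import *
import cv2,numpy as np
s=observe();print({k:np.round(s[k],3).tolist() for k in('clock','position','ee_rot','width')})
for n in('top','side'):
    im=get_image(n);cv2.imwrite(f'pics/{n}0.png',im[...,::-1]);p=camera_params(n);print(n,{k:np.round(v,3).tolist() for k,v in p.items()})
print(camera_params('wrist'))
E
```

```text
pics
{'clock': 0.0, 'position': [0.256, -0.57, 0.237], 'ee_rot': [-3.07, -0.659, 0.001], 'width': 1.001}
top {'intrinsics': [[362.508, 0.0, 329.871], [0.0, 362.508, 202.351], [0.0, 0.0, 1.0]], 'eye': [0.333, 0.039, 1.172], 'rotation': [-2.162, 2.193, -0.084]}
side {'intrinsics': [[447.939, 0.0, 323.285], [0.0, 447.939, 199.3], [0.0, 0.0, 1.0]], 'eye': [-0.126, 0.855, 0.819], 'rotation': [-0.811, 2.498, -1.208]}
{'intrinsics': array([[352.73862266,   0.        , 320.33599133],
       [  0.        , 352.73862266, 196.3846325 ],
       [  0.        ,   0.        ,   1.        ]]), 'T_tool_cam': array([[-2.79943557e-04, -9.59230896e-01, -2.82623442e-01,
         7.72619527e-02],
       [ 9.99998900e-01, -6.80235602e-04,  1.31821959e-03,
         4.41281173e-05],
       [-1.45672748e-03, -2.82622762e-01,  9.59230031e-01,
        -1.47092671e-01],
       [ 0.00000000e+00,  0.00000000e+00,  0.00000000e+00,
         1.00000000e+00]])}
```

View pics/top0.png

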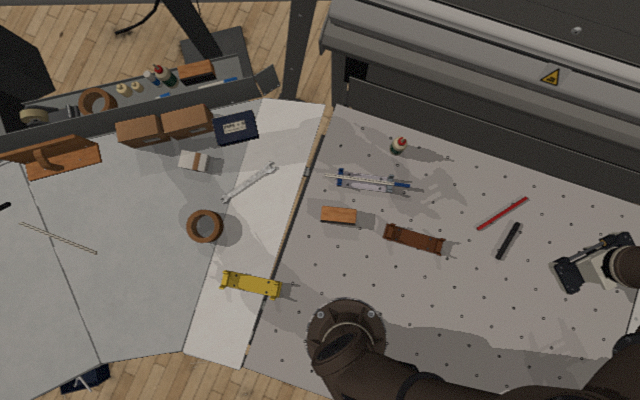

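View pics/side0.png

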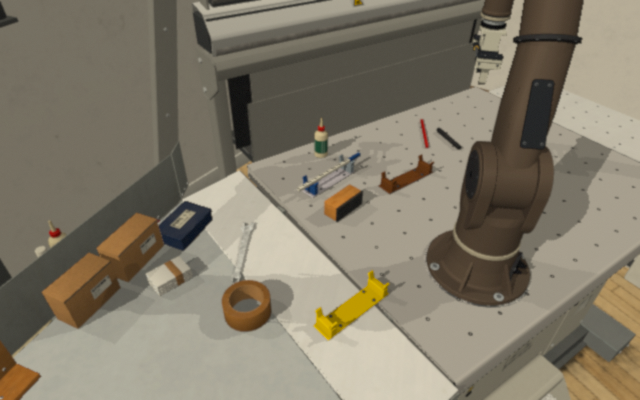

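Top view: the blue/grey stand with the white stick is at about (373,183). The blue saddle is at left (342,180) and the blue stick end at right (405,185). The block is at (338,215) and the bottle at (399,146).
Stick look-alikes are the red stick (502,213), a black bar (508,240), a pale rod (58,238) and a wrench (250,183). Stand look-alikes are the brown one (414,239) and the yellow one (250,284). I choose (373,183) and will check it in a close crop.

```bash
cat > h.py <<'E'
from cell import *
import cv2,numpy as np
from scipy.spatial.transform import Rotation as R
def cam(n,s=None):
    p=camera_params(n);K=p['intrinsics']
    if n=='wrist':
        T=p['T_tool_cam'];A=R.from_rotvec(s['ee_rot']).as_matrix()
        return K,A@T[:3,:3],A@T[:3,3]+np.array(s['position'])
    r=np.array(p['rotation']);return K,(R.from_rotvec(r).as_matrix() if r.size==3 else r),np.array(p['eye'])
def ray(c,u,v,z):
    K,A,e=c;d=A@np.linalg.inv(K)@[u,v,1.];return e+d*(z-e[2])/d[2]
def proj(c,X):
    K,A,e=c;q=K@(A.T@(np.array(X)-e));return q[:2]/q[2]
def blobs(m,amin):
    n,l,st,ce=cv2.connectedComponentsWithStats(m.astype(np.uint8));out=[]
    for i in range(1,n):
        if st[i,4]>=amin: out.append((st[i].tolist(),cv2.minAreaRect(np.argwhere(l==i)[:,::-1].astype(np.float32))))
    return out
E
python3 - <<'E'
from h import *
im=cv2.imread('pics/top0.png');c=im[130:240,310:440]
cv2.imwrite('pics/crop0.png',cv2.resize(c,None,fx=5,fy=5,interpolation=cv2.INTER_CUBIC))
h=cv2.cvtColor(im,cv2.COLOR_BGR2HSV);H,S,V=[h[...,i].astype(int) for i in range(3)]
k=cam('top')
roi=np.zeros(H.shape,bool);roi[130:240,310:440]=1
for nm,m,z in(('blue',(abs(H-112)<14)&(S>110)&(V>50),.04),('wood',(abs(H-12)<9)&(S>110)&(V>90),.05),('red',((H<6)|(H>172))&(S>140)&(V>70),.11)):
    for st,r in blobs(m&roi,6): print(nm,st,np.round(r[0],1),np.round(r[1],1),round(r[2]),np.round(ray(k,*r[0],z),3))
E
```

```text
blue [339, 169, 4, 5, 16] [340.5 171. ] [4. 3.] 90 [0.525 0.009 0.04 ]
blue [337, 179, 5, 7, 24] [339.3 181.8] [3.5 6.1] 11 [0.491 0.013 0.04 ]
blue [395, 183, 15, 4, 44] [402.  184.4] [14.3  2.9] 7 [ 0.479 -0.184  0.04 ]
wood [321, 206, 36, 17, 487] [338.3 214.1] [34.8 14. ] 6 [0.388 0.018 0.05 ]
red [398, 137, 8, 8, 33] [401.5 140.5] [7. 7.] 90 [ 0.602 -0.172  0.11 ]
```

View pics/crop0.png

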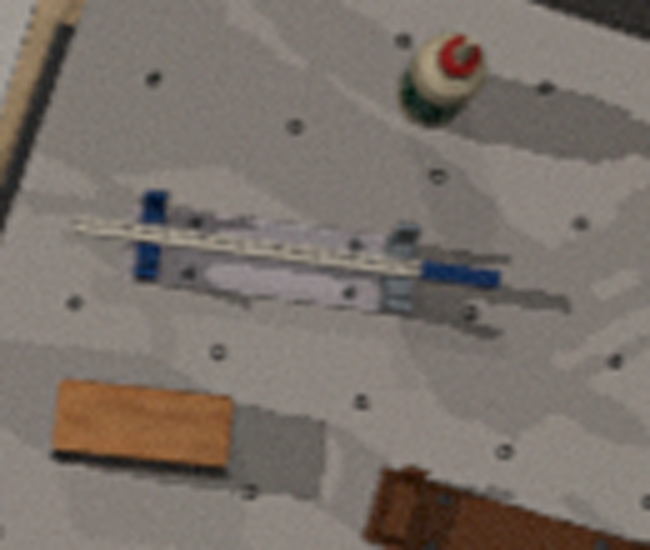

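The crop confirms the choice: a blue/grey stand with a pale rod whose blue end lies beyond the grey saddle. The stick ends are at top-view pixels (325,175) and (410,186).

```bash
cat >> h.py <<'E'
def rel(goal,yaw):
    "shift in tool axes and turn about tool z (deg) from here to goal with tool x at world yaw deg"
    s=observe();A=R.from_rotvec(s['ee_rot']).as_matrix()
    y0=np.degrees(np.arctan2(A[1,0],A[0,0]))
    print('pos',np.round(s['position'],4),'yaw',round(y0,1),'tilt',round(np.degrees(np.arccos(-A[2,2])),2),'q',np.round(s['joints'],2),'t',s['clock'])
    B=R.from_euler('z',yaw,degrees=True).as_matrix()@np.diag([1,-1,-1])
    print('shift tool',np.round(A.T@(np.array(goal)-s['position']),4),'turn rotvec',np.round(R.from_matrix(A.T@B).as_rotvec(),3),'world shift',np.round(np.array(goal)-s['position'],4))
E
python3 - <<'E'
from h import *
k=cam('top')
a=ray(k,325,175.2,.04);b=ray(k,410,185.8,.04);m=(a+b)/2
print(a,b,np.linalg.norm(b-a),m,np.degrees(np.arctan2(*(a-b)[1::-1])))
print('saddles',ray(k,340,177,.03),ray(k,390,183,.03),'bottle',ray(k,401.5,140.5,.12),'block',ray(k,338.3,214.1,.05))
yaw=np.degrees(np.arctan2(*(a-b)[1::-1]))
rel([m[0],m[1],.237],yaw)
E
```

```text
[0.51228774 0.05792518 0.04      ] [ 0.47475441 -0.20867526  0.04      ] 0.2692295473192822 [ 0.49352108 -0.07537504  0.04      ] 81.98628365806616
saddles [0.50739198 0.01048232 0.03      ] [ 0.48586495 -0.14778305  0.03      ] bottle [ 0.59967898 -0.17039598  0.12      ] block [0.3884862  0.01812341 0.05      ]
pos [ 0.2562 -0.5696  0.237 ] yaw 24.2 tilt 0.08 q [ 1.05  0.44  0.02  1.57 -0.01  1.13 -0.08] t 0.1
shift tool [ 0.4192 -0.3533  0.0005] turn rotvec [-1.000e-03 -1.000e-03 -1.008e+00] world shift [ 0.2373  0.4942 -0.    ]
```

```bash
python3 -m pendant '[0.042,-0.0353,0,0,0,0,0.05,0.042,-0.0353,0,0,0,0,0.05,0.042,-0.0353,0,0,0,0,0.05,0.042,-0.0353,0,0,0,0,0.05,0.042,-0.0353,0,0,0,0,0.05,0.042,-0.0353,0,0,0,0,0.05,0.042,-0.0353,0,0,0,0,0.05,0.042,-0.0353,0,0,0,0,0.05,0.042,-0.0353,0,0,0,0,0.05,0.042,-0.0353,0,0,0,0,0.05]'
python3 -m pendant '[0,0,0,0,0,-0.168,0.05,0,0,0,0,0,-0.168,0.05,0,0,0,0,0,-0.168,0.05,0,0,0,0,0,-0.168,0.05,0,0,0,0,0,-0.168,0.05,0,0,0,0,0,-0.168,0.05,0,0,0,0,0,0,0.05]'
python3 - <<'E'
from h import *
rel([.4935,-.0754,.237],82)
s=observe();im=get_image('wrist');cv2.imwrite('pics/w1.png',im[...,::-1]);np.save('w1.npy',np.r_[s['position'],s['ee_rot']])
c=cam('wrist',s);print(proj(c,[.4935,-.0754,.04]),proj(c,[.507,.0105,.03]),proj(c,[.486,-.148,.03]))
E
```

```text
clock: 1.35
position: [0.495, -0.0742, 0.2376]
ee_rot: [3.072, 0.659, -0.0]
force: [0.9, -1.7, -0.5]
width: 0.545
gripper_force: 0.0
clock: 2.22
position: [0.4944, -0.0759, 0.2374]
ee_rot: [-2.372, -2.059, 0.001]
force: [-0.3, 0.1, -0.2]
width: 0.545
gripper_force: 0.0
pos [ 0.4944 -0.0759  0.2374] yaw 81.9 tilt 0.04 q [ 0.39  0.27 -0.43  1.84  0.13  1.06 -0.23] t 2.225
shift tool [ 0.0003 -0.0009  0.0004] turn rotvec [-0.001 -0.    -0.002] world shift [-0.0009  0.0005 -0.0004]
[318.51684284 171.88778738] [319.73802882  80.54926338] [321.25805656 235.72784073]
```

View pics/w1.png

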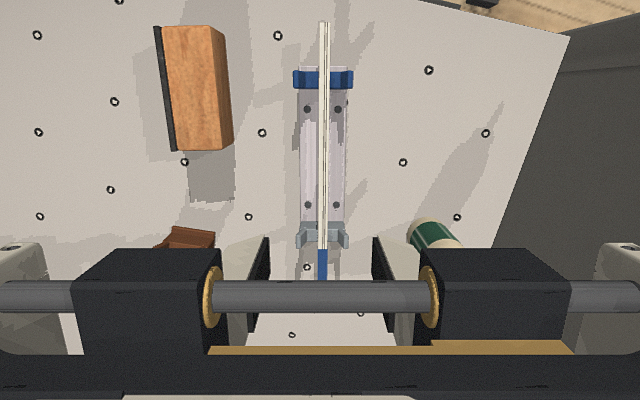

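The wrist view shows the stick along column ~323. Its white end is at row 22 and the blue paint starts at row 249. The blue saddle is at (323,79), grey at (323,235), the block at upper left and the bottle at lower right.

```bash
python3 - <<'E'
from h import *
v=np.load('w1.npy');c=cam('wrist',dict(position=v[:3],ee_rot=v[3:]))
im=cv2.imread('pics/w1.png');h=cv2.cvtColor(im,cv2.COLOR_BGR2HSV).astype(int)
# stick centre columns: bright, at rows 35..60 and 120..200
for r in(40,55,120,160,200):
    g=im[r,300:350].astype(int);print(r,[int(x) for x in g.mean(1)[10:40]])
m=(abs(h[...,0]-112)<14)&(h[...,1]>110)&(h[...,2]>50)
for st,r in blobs(m,40): print(st,np.round(r[0],1),np.round(r[1],1))
w=ray(c,323.5,22,.04);b=ray(c,322.5,249,.04);d=(w-b)/np.linalg.norm(w-b)
print('white len (220?)',np.linalg.norm(w-b),'mid',w-d*.135,'yaw',np.degrees(np.arctan2(d[1],d[0])))
for u,vv in((323,71),(323,87)): print('blue saddle top',ray(c,u,vv,.048))
p=ray(c,323,79,.048);q=ray(c,323,229,.048);d=(p-q)/np.linalg.norm(p-q)
print(p,q,np.linalg.norm(p-q),'mid',p-.08*d,'yaw',np.degrees(np.arctan2(d[1],d[0])))
E
```

```text
40 [191, 188, 185, 189, 190, 185, 169, 172, 168, 186, 222, 219, 221, 222, 131, 184, 176, 148, 234, 223, 162, 168, 189, 189, 167, 170, 169, 170, 171, 172]
55 [169, 170, 171, 168, 168, 174, 171, 167, 171, 186, 224, 218, 217, 217, 144, 227, 120, 187, 225, 221, 149, 169, 174, 172, 173, 170, 167, 174, 173, 171]
120 [147, 145, 149, 150, 150, 155, 157, 150, 146, 224, 219, 220, 219, 170, 132, 171, 137, 228, 220, 182, 200, 127, 126, 128, 129, 131, 135, 135, 134, 138]
160 [196, 193, 199, 202, 202, 202, 148, 150, 167, 224, 217, 217, 210, 136, 221, 137, 227, 218, 191, 198, 183, 183, 179, 177, 180, 180, 181, 179, 185, 181]
200 [184, 199, 195, 179, 182, 178, 123, 131, 175, 221, 214, 214, 211, 140, 216, 128, 221, 213, 166, 203, 181, 182, 185, 181, 181, 183, 185, 184, 184, 176]
[293, 70, 25, 19, 415] [305.  79.] [18. 24.]
[330, 71, 23, 18, 384] [341.   79.5] [17. 22.]
[318, 249, 9, 31, 273] [322. 264.] [30.  8.]
white len (220?) 0.2200719097775019 mid [ 0.49792914 -0.07491958  0.04      ] yaw 81.75825310945204
blue saddle top [0.51101376 0.01764429 0.048     ]
blue saddle top [0.50910194 0.00401917 0.048     ]
[0.51006369 0.01087336 0.048     ] [ 0.48982189 -0.13338551  0.048     ] 0.14567207049228584 mid [ 0.49894732 -0.06835054  0.048     ] yaw 82.01264369367688
```

Three checks agree: white part 220 mm (exact), saddle spacing 160 mm, stick mid (0.498,-0.075) and stand mid ≈(0.498,-0.0685), both at yaw 82°. I'll descend to TCP z 0.029 and grip.

```bash
python3 -m pendant '[0.0014,0.0035,0.045,0,0,0,0.05,0,0,0.05,0,0,0,0.05,0,0,0.05,0,0,0,0.05,0,0,0.04,0,0,0,0.05,0,0,0.0234,0,0,0,0.05,0,0,0,0,0,0,0.05]'
python3 - <<'E'
from h import *
rel([.498,-.075,.029],81.9);print(observe()['force'])
E
```

```text
clock: 3.02
position: [0.497, -0.0747, 0.0279]
ee_rot: [-2.372, -2.056, 0.004]
force: [-0.6, -0.1, 0.1]
width: 0.546
gripper_force: 0.0
pos [ 0.497  -0.0747  0.0279] yaw 81.8 tilt 0.21 q [ 0.29  0.55 -0.34  2.05  0.32  0.59 -0.4 ] t 3.025
shift tool [-0.0001  0.001  -0.0011] turn rotvec [-0.004  0.    -0.001] world shift [ 0.001  -0.0003  0.0011]
[-0.58064399 -0.10852413  0.09418102]
```

```bash
python3 -m pendant '[0,0.001,0,0,0,0,0.05,0,0,0,0,0,0,0,0,0,0,0,0,0,0,0,0,0,0,0,0,0,0,0,0,0,0,0,0,0,0,0,0,0,0,0]' 20
python3 -m pendant '[0,0,-0.015,0,0,0,0,0,0,-0.04,0,0,0,0,0,0,-0.05,0,0,0,0,0,0,-0.055,0,0,0,0,0,0,-0.05,0,0,0,0,0,0,0,0,0,0,0]'
python3 - <<'E'
from h import *
rel([.498,-.0685,.237],-98)
s=observe();im=get_image('wrist');cv2.imwrite('pics/w2.png',im[...,::-1])
E
```

```text
clock: 3.78
position: [0.4993, -0.075, 0.0294]
ee_rot: [2.372, 2.06, -0.0]
force: [-0.8, -0.1, 2.2]
width: 0.106
gripper_force: 20.0
clock: 4.53
position: [0.5014, -0.0747, 0.2441]
ee_rot: [2.367, 2.057, 0.008]
force: [-0.3, -0.6, -1.5]
width: 0.108
gripper_force: 20.0
pos [ 0.5014 -0.0747  0.2441] yaw 82.0 tilt 0.46 q [ 0.4   0.27 -0.44  1.82  0.13  1.07 -0.23] t 4.525
shift tool [ 0.0057 -0.0043  0.0071] turn rotvec [-0.    -0.013  3.141] world shift [-0.0034  0.0062 -0.0071]
```

Gripped: opening 9.9 mm, 20 N. Now I turn about +z and watch joint 7.

```bash
python3 -m pendant '[0,0,0,0,0,0.18,0,0,0,0,0,0,0.18,0,0,0,0,0,0,0.18,0,0,0,0,0,0,0.18,0,0,0,0,0,0,0.18,0,0,0,0,0,0,0.18,0,0,0,0,0,0,0.18,0,0,0,0,0,0,0.18,0,0,0,0,0,0,0.18,0,0,0,0,0,0,0.18,0]'
python3 - <<'E'
from h import *
rel([.498,-.0685,.237],-98)
E
```

```text
clock: 5.82
position: [0.4983, -0.0748, 0.2381]
ee_rot: [3.086, -0.585, -0.004]
force: [0.3, 0.3, -0.2]
width: 0.105
gripper_force: 20.0
pos [ 0.4983 -0.0748  0.2381] yaw -21.5 tilt 0.15 q [ 0.15  0.25 -0.14  1.85  0.04  1.05 -1.94] t 5.825
shift tool [-0.0026 -0.0058  0.0011] turn rotvec [0.002 0.002 1.336] world shift [-0.0003  0.0063 -0.0011]
```

View pics/w2.png

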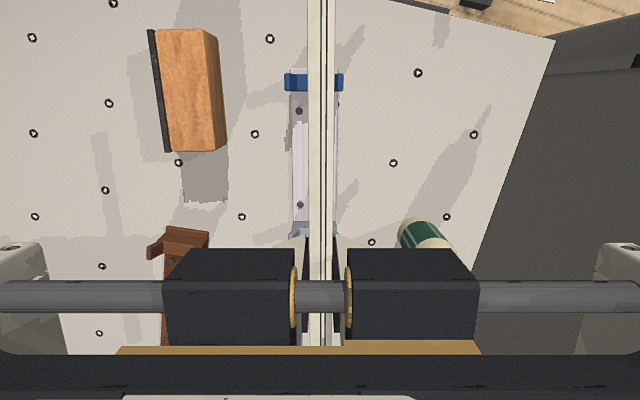

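The picture shows the stick held straight at mid-length. Joint 7 falls with +z turns (−1.94, limit −2.74), so that way it would run short by ~0.5 rad. The other direction has more range, so I reverse.

```bash
python3 -m pendant '[0,0,0,0,0,-0.184,0,0,0,0,0,0,-0.184,0,0,0,0,0,0,-0.184,0,0,0,0,0,0,-0.184,0,0,0,0,0,0,-0.184,0,0,0,0,0,0,-0.184,0,0,0,0,0,0,-0.184,0,0,0,0,0,0,-0.184,0,0,0,0,0,0,-0.184,0,0,0,0,0,0,-0.184,0]' >/dev/null
python3 -m pendant '[0,0,0,0,0,-0.184,0,0,0,0,0,0,-0.184,0,0,0,0,0,0,-0.184,0,0,0,0,0,0,-0.184,0,0,0,0,0,0,-0.184,0,0,0,0,0,0,-0.184,0,0,0,0,0,0,-0.184,0,0,0,0,0,0,-0.184,0,0,0,0,0,0,-0.184,0,0,0,0,0,0,-0.184,0]'
python3 - <<'E'
from h import *
rel([.498,-.0685,.237],-98)
E
```

```text
clock: 8.32
position: [0.4983, -0.0749, 0.2382]
ee_rot: [0.275, -3.127, -0.001]
force: [0.8, -0.6, -1.0]
width: 0.103
gripper_force: 20.0
pos [ 0.4983 -0.0749  0.2382] yaw -169.9 tilt 0.14 q [ 0.67  0.35 -0.81  1.81  0.28  1.1   1.51] t 8.325
shift tool [-0.0008  0.0064  0.0012] turn rotvec [ 2.000e-03 -1.000e-03 -1.256e+00] world shift [-0.0003  0.0064 -0.0012]
```

```bash
python3 -m pendant '[0,0,0,0,0,-0.18,0,0,0,0,0,0,-0.18,0,0,0,0,0,0,-0.18,0,0,0,0,0,0,-0.18,0,0,0,0,0,0,-0.18,0,0,0,0,0,0,-0.18,0,0,0,0,0,0,-0.176,0,0,0,0,0,0,0,0,0,0,0,0,0,0,0]'
python3 - <<'E'
from h import *
rel([.498,-.0685,.237],-98)
E
```

```text
clock: 9.45
position: [0.4988, -0.075, 0.2388]
ee_rot: [2.049, -2.381, -0.002]
force: [-0.1, -0.4, -0.6]
width: 0.105
gripper_force: 20.0
pos [ 0.4988 -0.075   0.2388] yaw -98.6 tilt 0.06 q [ 0.86  0.45 -1.11  1.8   0.44  1.17  2.6 ] t 9.45
shift tool [-0.0063  0.0018  0.0018] turn rotvec [ 0.001  0.    -0.01 ] world shift [-0.0008  0.0065 -0.0018]
```

```bash
python3 -m pendant '[-0.0063,0.0012,0.03,0,0,-0.008,0,0,0,0.05,0,0,0,0,0,0,0.05,0,0,0,0,0,0,0.03,0,0,0,0,0,0,0.018,0,0,0,0,0,0,0,0,0,0,0]'
python3 - <<'E'
from h import *
rel([.498,-.0685,.0295],-98)
cv2.imwrite('pics/top3.png',cv2.resize(get_image('top')[130:240,310:440,::-1],None,fx=4,fy=4))
cv2.imwrite('pics/side3.png',cv2.resize(get_image('side')[110:230,260:420,::-1],None,fx=5,fy=5))
E
```

```text
clock: 10.2
position: [0.4986, -0.0685, 0.0608]
ee_rot: [2.062, -2.369, -0.001]
force: [-0.2, -0.0, 0.8]
width: 0.106
gripper_force: 20.0
pos [ 0.4986 -0.0685  0.0608] yaw -97.9 tilt 0.08 q [ 0.68  0.66 -0.91  2.    0.71  0.84  2.37] t 10.2
shift tool [0.0001 0.0005 0.0313] turn rotvec [ 0.001 -0.     0.001] world shift [-0.0006  0.     -0.0313]
```

View pics/side3.png

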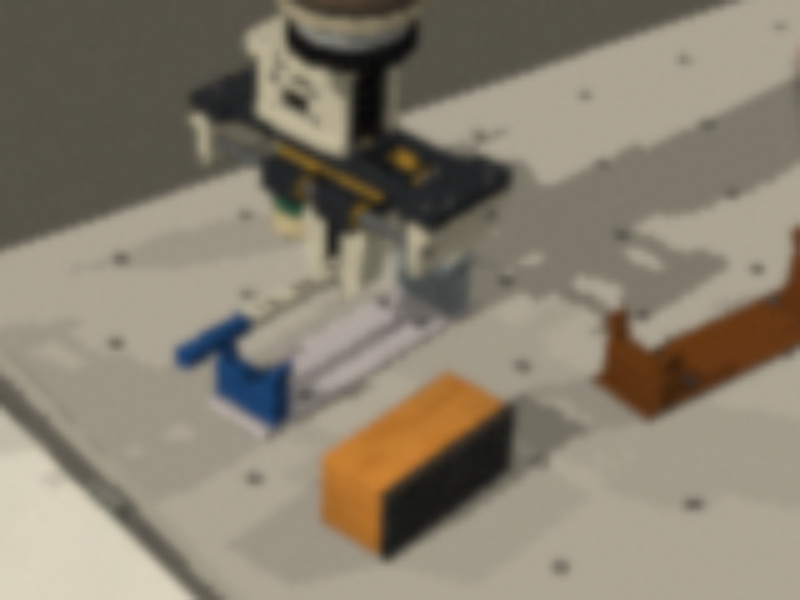

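The side crop shows the stick held level over the stand with its blue end at (210,340), just above the blue saddle at (252,370). The block at (420,460) has not moved. I'll lower slowly and watch the force.

```bash
python3 -m pendant '[0,0,0.015,0,0,0,0,0,0,0.008,0,0,0,0,0,0,0.004,0,0,0,0,0,0,0.002,0,0,0,0,0,0,0,0,0,0,0,0,0,0.0015,0,0,0,0,0,0,0,0,0,0,0]'
```

```text
clock: 11.18
position: [0.499, -0.0687, 0.0309]
ee_rot: [2.063, -2.369, 0.0]
force: [-0.3, 1.0, -0.5]
width: 0.106
gripper_force: 20.0
```

```bash
python3 -m pendant '[0,0,0.001,0,0,0,0,0,0,0,0,0,0,0,0,0,0.001,0,0,0,0,0,0,0,0,0,0,0]'
python3 -m pendant '[0,0,0,0,0,0,0.014,0,0,0,0,0,0,0.014,0,0,0,0,0,0,0.05,0,0,0,0,0,0,0.05,0,0,0,0,0,0,0.05]' 5
python3 - <<'E'
from h import *
rel([.498,-.0685,.0295],-98)
s=observe();cv2.imwrite('pics/w4.png',get_image('wrist')[...,::-1])
E
```

```text
clock: 11.68
position: [0.4991, -0.0686, 0.0294]
ee_rot: [2.063, -2.369, 0.001]
force: [-3.1, -0.4, 9.2]
width: 0.109
gripper_force: 20.0
clock: 12.3
position: [0.499, -0.0686, 0.0288]
ee_rot: [2.063, -2.369, -0.0]
force: [-0.1, 0.2, 0.5]
width: 0.428
gripper_force: 0.0
pos [ 0.499  -0.0686  0.0288] yaw -97.9 tilt 0.0 q [ 0.65  0.7  -0.87  2.02  0.77  0.78  2.32] t 12.3
shift tool [ 0.0001  0.001  -0.0007] turn rotvec [0.    0.    0.002] world shift [-0.001   0.0001  0.0007]
```

View pics/w4.png

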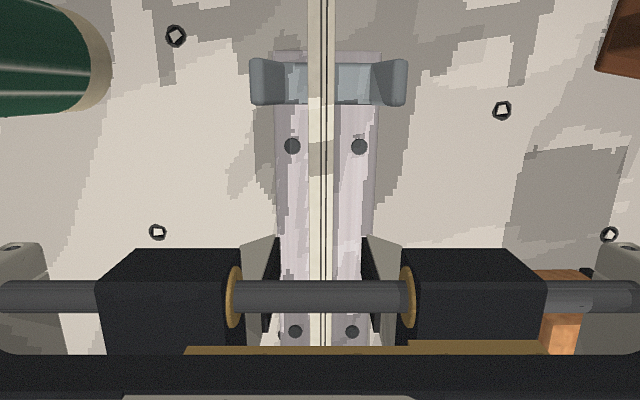

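The stick touched down at 9 N and is released. In the wrist view it lies at column ~322, between the grey cheeks (260–400). I'll retreat upwards and check its final position.

```bash
python3 -m pendant '[0,0,-0.01,0,0,0,0.05,0,0,-0.03,0,0,0,0.05,0,0,-0.05,0,0,0,0.05,0,0,-0.06,0,0,0,0.05,0,0,-0.06,0,0,0,0.05,-0.06,0,0,0,0,0,0.05,0,0,0,0,0,0,0.05,0,0,0,0,0,0,0.05]'
python3 - <<'E'
from h import *
s=observe();im=get_image('wrist')[...,::-1];cv2.imwrite('pics/w5.png',im);np.save('w5.npy',np.r_[s['position'],s['ee_rot']])
E
```

```text
clock: 13.35
position: [0.5069, -0.009, 0.239]
ee_rot: [2.065, -2.367, 0.0]
force: [0.2, 0.5, -0.0]
width: 0.543
gripper_force: 0.0
```

View pics/w5.png

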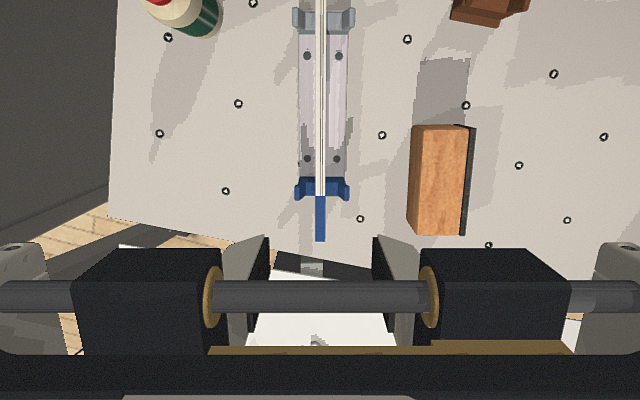

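The stick lies in both saddles. Its blue tip is at (320,241), the blue saddle is centred at ~(322,188) and the grey one at (324,19). A quick numeric check of the overhang follows (expected 55 mm).

```bash
python3 - <<'E'
from h import *
v=np.load('w5.npy');c=cam('wrist',dict(position=v[:3],ee_rot=v[3:]))
t=ray(c,320,241.5,.04);b=ray(c,320,196,.04);f=ray(c,320.5,20,.04);d=t-f;d/=np.linalg.norm(d)
S=np.array([.510,.011,.04])
print('paint',np.linalg.norm(t-b),'overhang',(t-S)@d,'yaw',np.degrees(np.arctan2(d[1],d[0])),'mid',t-.135*d)
for u,vv in((322,178),(322,199)):print(ray(c,u,vv,.048))
E
```

```text
paint 0.05035065642085564 overhang 0.05518773286122336 yaw 82.04293818511294 mid [ 0.49989508 -0.06817573  0.04      ]
[ 0.50692072 -0.00467389  0.048     ]
[0.50982895 0.01670577 0.048     ]
```

Paint length is 50.4 mm, overhang 55.2 mm and yaw 82.0°, so the stick is centred and aligned. Handing in.

```bash
python3 -c "
from cell import *
print(sign_off())"
```

```text
the job is handed in; nothing more can be done
None
```

I turned the stick end for end and laid it back in both saddles with its blue end at the blue saddle, centred to within about 2 mm, at about 13.5 s; the block and bottle were not touched, and the job is handed in.

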